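Clear the valve body and set its adjuster a quarter turn off its seat

ROBOT

A 7-joint arm with a two-finger parallel gripper is mounted at the origin on the work surface. World frame = base frame: x ahead of the robot, y to its left, z up, the work surface at z = 0. Lengths are in m, angles in degrees, forces in N, time in s.
With the tool pointing down it reaches from about 0.35 to 0.9 m from the base axis. Payload 7.2 kg.
Tool frame: the origin (TCP) lies on the centre line of the jaws, within the pads' length; the fingertips stand 14 mm ahead of it and the grasp point (between the pads) lies 5 mm behind it; z points along the fingers, y is the direction in which the jaws open and shut (so a half turn about z gives the same grasp; the last joint's range is limited). The gripper opens to 88 mm and grips with 3 to 60 N. Pads are 20 mm wide; open, the fingers measure 115 mm over their backs; the gripper's body (75 mm by 178 mm) begins 61 mm behind the grasp point.
Start: joints at [-73.751, 23.554, -0.728, 91.456, 0.321, 64.991, -4.71], TCP at [0.215, 0.587, 0.212] pointing down, gripper open.
Joint ranges: [-169.25, 169.25], [-16.82, 113.86], [-84.01, 82.57], [7.8, 145.47], [-59.2, 239.2], [7.22, 106.19], [-163.78, 163.78]. Speed limits (degrees/s): [136.94, 136.94, 172.46, 172.46, 180, 180, 180].

INTERFACE

Orientations are given as a 3x3 rotation matrix whose columns are the frame's x, y, z axes.
In Python, from rig import manip gives the robot as it stands. Calls block until the motion is done:
- manip.goto(position, orientation): joint-space move of the TCP to a pose.
- manip.servo_line(position, orientation=None, v=0.15, f_stop=None): straight line of the TCP; orientation=None keeps the orientation; v is the mean speed in m/s. With f_stop (N) it stops when the force on the tool has changed by that much, and returns True; else False.
- manip.move_j(angles): joint-space move.
- manip.open_gripper() and manip.gripper_close(): open the fingers fully, or close them until they stop; the grip force is fixed at half the most.
- manip.sleep(seconds).
- manip.solve_ik(position, orientation): joint angles nearest the present ones, or None.
- manip.grab_frame(name): name is "side" or "top"; returns the picture (400x640x3 uint8, red, green, blue); there is no depth.
- manip.calibration(name): a dict with "camera_matrix" (3x3 intrinsics, pixels), "xyz" and "rotation" of the camera in the world. Camera axes: x right, y down, z forward; pixel columns grow to the right and rows downward; lengths in m; the calibration is good to about 2 mm. A picture is of the moment at which its call begins. calibration takes no time and is no camera call.
A pose or a line that the arm cannot do raises manip.IKError and nothing moves.
- manip.job_done(): hands the job in, once; it reports no verdict.
Readings, each from a call of its own:
- manip.current_t(): time.
- manip.current_joint_positions(): joint angles.
- manip.current_joint_vel(): joint speeds.
- manip.current_joint_efforts(): joint torques, N m.
- manip.current_tcp_pos(): TCP position.
- manip.current_tcp_rot(): TCP orientation.
- manip.current_ft_force(): force on the tool from outside, world axes, zero at the start.
- manip.current_torque(): the same for the moment, N m.
- manip.current_finger_gap(): finger opening in m.
Only numpy, scipy, OpenCV 4.12 (cv2) and the standard library are available. Lean on these libraries where they do the work, as an engineer would, in place of code of your own. Each camera call takes 0.05 s, during which the arm holds its last target.

TASK

Take the scraper block and push the three loose bronze chips off the flat top of the valve body into the blue catch tray on its robot side, touching the chips only with the scraper, then set the scraper down gently, standing upright on the bench clear of the valve body. Next turn the brass wing thumbscrew clockwise (seen from above) until it seats, back it off a quarter turn and finish there, still gripping the thumbscrew so that it stays put: do not let go. Leave the solenoid, the jar and the wrench where they are.

Things in the scene. Friction and masses are not known exactly. Their poses are not given: they have to be found in the camera images.
- valve_body: Aluminium valve body fixed to the bench; origin on the bench, z up. Flat top 45 mm above the bench, x -70 to +75, y -140 to +70 mm; the chips lie within x -45 to +40, y -45 to +45. Blue catch tray on its -x side (see tray_mid); thumbscrew at x 0, y -100. Side parts lower than the top: steel barrels to y +112, black block to x +97.
- tray_mid (a point): Centre of the catch tray's floor, 4 mm above the bench; at x -115, y -5 mm in the valve body's frame, same axes. Inside it measures 82 mm (x) by 182 mm (y); walls 4 mm thick, 28 mm high. Chips pushed over the valve body's top edge at x -70 mm fall into it.
- adjuster_grip (a point): Centre of the flat bar of the brass wing thumbscrew, on its upright turning axis, 80 mm above the bench. Bar 38 mm long (this point's x), 10 mm thick (its y: pinch across this), 38 mm tall, from 61 to 99 mm above the bench. Below it a 26 mm wide collar and a 34 mm wide boss, whose top is at 55 mm.
- adjuster (a joint): Thumbscrew angle, rad: 0 is seated on a hard stop; grows as it is backed off, counter-clockwise from above; 1.571 is a quarter turn off. Starts at 0.7 to 1.3. The bar's heading is the valve body's yaw - 0.785 + this angle. Friction about 0.05 N m; it does not rise or sink and stays where it is left.
- scraper: Scraper block standing on the bench: black plastic blade 24 mm (x) by 100 mm (y) by 25 mm high, with a yellow grip above it, 24 mm (x) by 70 mm (y), up to 65 mm high. Origin at the centre of its underside; blade's long edge along y, pinch the grip across x. 95 to 160 g.
- chip1: Loose bronze chip of a broken bushing, about 16 by 13 by 7 mm, 12 g, lying on the valve body's flat top; origin at the centre of its underside.
- chip2: Loose bronze chip of a broken bushing, about 16 by 13 by 7 mm, 12 g, lying on the valve body's flat top; origin at the centre of its underside.
- chip3: Loose bronze chip of a broken bushing, about 16 by 13 by 7 mm, 12 g, lying on the valve body's flat top; origin at the centre of its underside.
- solenoid: Loose steel solenoid standing on the bench, barrel 40 mm wide and 50 mm high with a narrower neck to 68 mm and a black plug at its side; origin at the centre of its underside. Bystander.
- jar: Small closed jar with a blue cap, 60 mm wide, 65 mm high, standing on the bench; origin at the centre of its underside. Bystander.
- wrench: Steel wrench, 160 mm long, lying on the bench along its x axis, origin at mid-length. Bystander.
Mind the look-alikes: they are no part of the job. What is meant by the scraper is not grey, and is the smaller of those in its own colour.

How it is judged:
By the outcome, as a careful person would: the job done as asked, in the order asked, and still so for the second after the job is handed in, while the arm keeps its last pose, push and grip.
It also fails if it takes over 64 s, if anything falls off the work surface, if the arm or the gripper's body presses on something with over 40 N, if the wrist force passes 120 N, or if a joint passes its speed limit or range.

## Working session

There is one attempt and no reset: what is moved stays moved. The work goes in short steps, each a Python script; the robot and the scene stay as the last script left them, time stands still between calls to the robot, and variables do not carry over. Pictures are saved under pics/ and viewed, and the job is handed in when it is done.

```bash
ls; mkdir -p pics; python3 - <<'E'
from rig import manip
import cv2,numpy as np
for n in("top","side"):
    im=manip.grab_frame(n); cv2.imwrite(f"pics/{n}0.png",im[:,:,::-1])
    c=manip.calibration(n); print(n,c)
print(manip.current_t(),manip.current_tcp_pos(),manip.current_tcp_rot(),manip.current_finger_gap())
E
```

```text
pics
top {'camera_matrix': array([[378.96311317,   0.        , 321.16239349],
       [  0.        , 378.96311317, 195.44734924],
       [  0.        ,   0.        ,   1.        ]]), 'xyz': array([0.4232247 , 0.01265913, 1.09178891]), 'rotation': array([[-6.87440024e-03, -9.86322620e-01,  1.64682820e-01],
       [-9.99976295e-01,  6.71639222e-03, -1.51629485e-03],
       [ 3.89481500e-04, -1.64689340e-01, -9.86345411e-01]])}
side {'camera_matrix': array([[457.59150349,   0.        , 323.02513174],
       [  0.        , 457.59150349, 200.96841642],
       [  0.        ,   0.        ,   1.        ]]), 'xyz': array([ 0.14392393, -0.6335618 ,  0.89970713]), 'rotation': array([[ 0.82065549, -0.41714172,  0.3905347 ],
       [-0.57125749, -0.58244611,  0.5782918 ],
       [-0.01376422, -0.69767421, -0.71628293]])}
0.1 [0.21524894 0.58626145 0.21169478] [[-9.38755948e-01  3.44582534e-01 -3.84874230e-04]
 [ 3.44582727e-01  9.38754905e-01 -1.40483006e-03]
 [-1.22777331e-04 -1.45141359e-03 -9.99998939e-01]] 0.08761464739579196
```

View pics/top0.png

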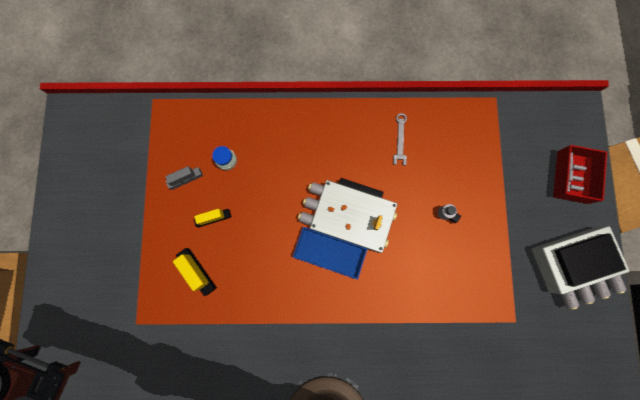

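View pics/side0.png

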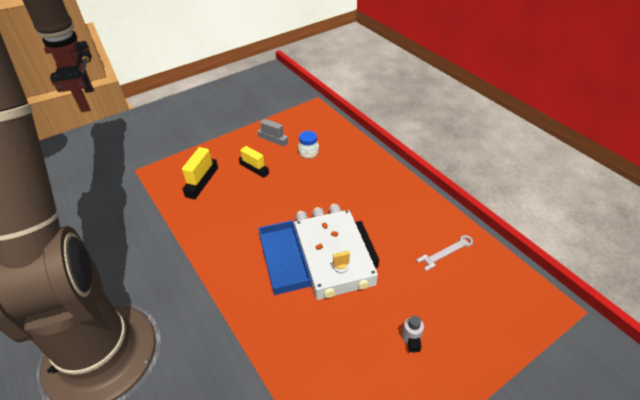

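The candidates for the scraper are the grey block at top (183,177), the small yellow one at (212,217) and the large yellow one at (194,272). By the description (not grey, smaller in its colour) it is the yellow one at (212,217). I'll check that in close crops.

```bash
python3 - <<'E'
import cv2,numpy as np
t=cv2.imread("pics/top0.png");s=cv2.imread("pics/side0.png")
a=cv2.resize(t[140:300,155:275],None,fx=3.5,fy=3.5,interpolation=cv2.INTER_CUBIC)
b=cv2.resize(t[165:285,285:405],None,fx=4.6,fy=4.6,interpolation=cv2.INTER_CUBIC)
cv2.imwrite("pics/cropA.png",a);cv2.imwrite("pics/cropB.png",b)
cv2.imwrite("pics/cropC.png",cv2.resize(s[195:305,250:390],None,fx=5,fy=5,interpolation=cv2.INTER_CUBIC))
E
```

```text
(no output)
```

View pics/cropA.png

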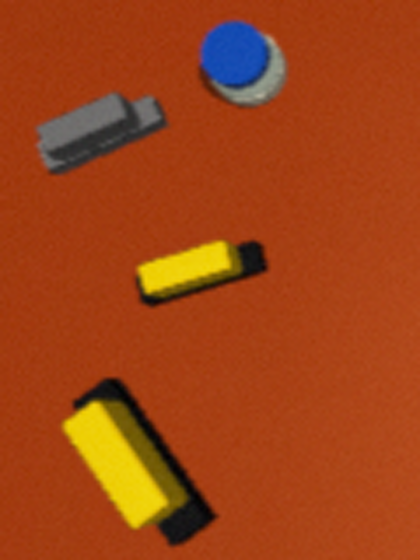

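View pics/cropB.png

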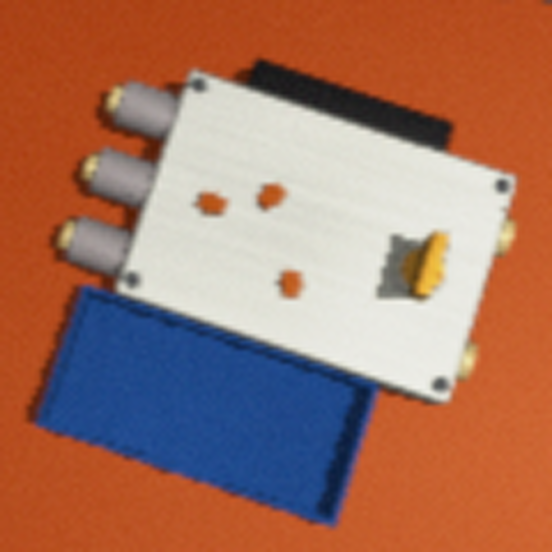

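View pics/cropC.png

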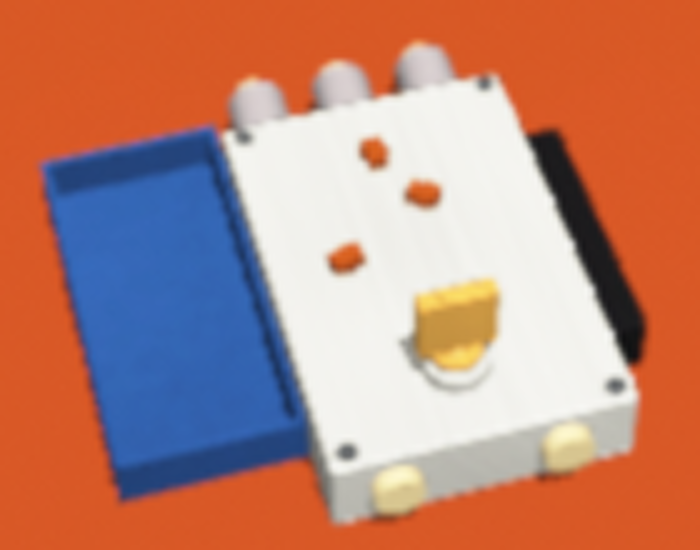

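```bash
cat > h.py <<'E'
import numpy as np,cv2
from rig import manip
C={n:manip.calibration(n) for n in("top","side")}
def cast(n,uv,z):
    c=C[n];uv=np.atleast_2d(np.asarray(uv,float))
    d=np.c_[uv,np.ones(len(uv))]@np.linalg.inv(c["camera_matrix"]).T@c["rotation"].T
    o=c["xyz"];return o+d*((z-o[2])/d[:,2])[:,None]
def tri(uvt,uvs):
    o=[];D=[]
    for n,uv in(("top",uvt),("side",uvs)):
        c=C[n];d=c["rotation"]@np.linalg.inv(c["camera_matrix"])@np.array([*uv,1.]);D.append(d/np.linalg.norm(d));o.append(c["xyz"])
    A=sum(np.eye(3)-np.outer(d,d) for d in D);b=sum((np.eye(3)-np.outer(d,d))@p for d,p in zip(D,o))
    return np.linalg.solve(A,b)
def proj(n,p):
    c=C[n];q=(np.atleast_2d(p)-c["xyz"])@c["rotation"]@c["camera_matrix"].T
    return q[:,:2]/q[:,2:]
def blobs(m,amin):
    n,l,st,ce=cv2.connectedComponentsWithStats(m.astype(np.uint8));return [(l==i,ce[i],st[i]) for i in range(1,n) if st[i][4]>=amin]
def rect(m):
    c,_=cv2.findContours(m.astype(np.uint8),cv2.RETR_EXTERNAL,cv2.CHAIN_APPROX_NONE)
    c=max(c,key=cv2.contourArea);return cv2.minAreaRect(c),c
E
python3 - <<'E'
from h import *
for n,roi in(("top",(165,285,285,405)),("side",(195,305,250,390))):
    im=cv2.imread(f"pics/{n}0.png");hsv=cv2.cvtColor(im,cv2.COLOR_BGR2HSV)
    H,S,V=[hsv[:,:,i].astype(int) for i in range(3)]
    r=np.zeros(H.shape,bool);r[roi[0]:roi[1],roi[2]:roi[3]]=1
    w=blobs((S<40)&(V>150)&r,300)
    for m,c,st in w:
        (rc,ct)=rect(cv2.morphologyEx(m.astype(np.uint8),cv2.MORPH_OPEN,np.ones((5,5))))
        ap=cv2.approxPolyDP(ct,4,True)[:,0]
        print(n,"white",c,st,"\n",np.c_[ap,cast(n,ap,.045)[:,:2]*1000].round(0).tolist())
    # chips : orange inside body
    x,y,ww,hh=w[0][2][:4]
    hull=cv2.convexHull(max(cv2.findContours(w[0][0].astype(np.uint8),0,1)[0],key=cv2.contourArea))
    ins=np.zeros(H.shape,np.uint8);cv2.fillPoly(ins,[hull],1);ins=cv2.erode(ins,np.ones((5,5)))
    for m,c,st in blobs((S>90)&(ins>0),4):
        ys,xs=np.where(m);print(n,"blob",c.round(1),st[4],"hue",H[m].mean().round(),"xy@48.5",(cast(n,c,.0485)[0]*1000).round(1)[:2])
    ys=blobs((H>20)&(H<35)&(S>150)&(V>60)&~r,30)
    for m,c,st in ys:
        print(n,"yellow",c.round(1),st[4],"V",np.percentile(V[m],[5,25,50,75,95]))
E
```

```text
top white [352.0377568  215.11327041] [ 306  181   91   71 3602] 
 [[325.0, 185.0, 628.0, 0.0], [313.0, 219.0, 532.0, 34.0], [315.0, 229.0, 504.0, 29.0], [373.0, 249.0, 448.0, -130.0], [383.0, 246.0, 456.0, -157.0], [392.0, 202.0, 578.0, -187.0], [335.0, 183.0, 633.0, -28.0]]
top blob [314.7 196.2] 50 hue 8.0 xy@48.5 [595.5  29.1]
top blob [343.5 207. ] 22 hue 11.0 xy@48.5 [564.5 -50.8]
top blob [330.6 209. ] 23 hue 11.0 xy@48.5 [559.2 -14.9]
top blob [311.9 211.5] 26 hue 8.0 xy@48.5 [552.5  37.1]
top blob [376.8 222.6] 93 hue 19.0 xy@48.5 [ 520.5 -141.9]
top blob [347.8 226.4] 23 hue 11.0 xy@48.5 [510.5 -61.7]
top yellow [208.8 216.6] 303 V [ 90.1 137.5 234.  238.  239. ]
top yellow [190.2 271.6] 695 V [ 96. 122. 234. 238. 239.]
side white [334.09192574 250.70677701] [ 294  205   83   94 4471] 
 [[337.0, 205.0, 631.0, 24.0], [327.0, 215.0, 590.0, 10.0], [321.0, 209.0, 589.0, 36.0], [309.0, 219.0, 545.0, 25.0], [303.0, 212.0, 546.0, 54.0], [297.0, 214.0, 530.0, 57.0], [296.0, 229.0, 501.0, 16.0], [313.0, 282.0, 448.0, -137.0], [321.0, 284.0, 460.0, -152.0], [317.0, 297.0, 433.0, -174.0], [323.0, 297.0, 444.0, -182.0], [328.0, 287.0, 468.0, -167.0], [336.0, 292.0, 474.0, -188.0], [355.0, 289.0, 513.0, -206.0], [361.0, 279.0, 540.0, -193.0], [375.0, 283.0, 559.0, -219.0], [374.0, 266.0, 586.0, -182.0], [356.0, 225.0, 629.0, -59.0]]
side blob [325.9 210.8] 33 hue 8.0 xy@48.5 [594.1  20.7]
side blob [309.5 214.4] 34 hue 8.0 xy@48.5 [553.2  34.8]
side blob [324.4 225. ] 25 hue 10.0 xy@48.5 [563.3 -16.4]
side blob [334.  233.1] 29 hue 10.0 xy@48.5 [567.5 -51.4]
side blob [318.9 246.3] 31 hue 10.0 xy@48.5 [514.5 -63.7]
side blob [340.7 259.3] 243 hue 20.0 xy@48.5 [ 533.8 -124.5]
side yellow [197.  166.1] 738 V [146.55 194.   224.   254.   254.  ]
side yellow [252.  157.4] 355 V [127.4 204.  220.  253.5 254. ]
```

```bash
python3 - <<'E'
from h import *
ct=np.array([[192,70],[515,178],[448,402],[118,290]])/4.6+[285,165]
ht=np.array([[198,84],[502,186],[440,384],[132,279]])/4.6+[285,165]
cs=np.array([[495,75],[637,402],[330,482],[223,133]])/5+[250,195]
hs=np.array([[485,83],[616,385],[347,451],[243,137]])/5+[250,195]
loc=np.array([[75,70],[75,-140],[-70,-140],[-70,70]])/1000
hl=None
def fit(l,w):
    lc=l.mean(0);wc=w.mean(0);H=(l-lc).T@(w-wc);th=np.arctan2(H[0,1]-H[1,0],H[0,0]+H[1,1])
    R=np.array([[np.cos(th),-np.sin(th)],[np.sin(th),np.cos(th)]]);t=wc-R@lc
    return np.degrees(th),t,((l@R.T+t)-w)*1000
for nm,n,uv in(("ct","top",ct),("cs","side",cs)):
    w=cast(n,uv,.045)[:,:2];th,t,e=fit(loc,w);print(nm,th.round(2),t.round(4),e.round(1).tolist())
for nm,n,uv in(("ht","top",ht),("hs","side",hs)):
    w=cast(n,uv,.045)[:,:2];l=(loc-[.0025,-.035])*[(145-18)/145,(210-18)/210]+[.0025,-.035]
    th,t,e=fit(l,w);print(nm,th.round(2),t.round(4),e.round(1).tolist())
# big crops of scraper & screw
t=cv2.imread("pics/top0.png");s=cv2.imread("pics/side0.png")
A=cv2.resize(t[200:235,185:240],None,fx=7,fy=7,interpolation=cv2.INTER_NEAREST)
B=cv2.resize(s[140:180,230:285],None,fx=7,fy=7,interpolation=cv2.INTER_NEAREST)
Cc=cv2.resize(t[205:240,355:410],None,fx=7,fy=7,interpolation=cv2.INTER_NEAREST)
D=cv2.resize(s[240:280,320:375],None,fx=7,fy=7,interpolation=cv2.INTER_NEAREST)
o=np.zeros((560,770,3),np.uint8);o[:245,:385]=A;o[:245,385:]=Cc;o[280:,:385]=B;o[280:,385:]=D
cv2.imwrite("pics/z1.png",o)
E
```

```text
ct -19.02 [ 0.5492 -0.046 ] [[1.5, 0.7], [1.3, -2.5], [-1.7, -0.4], [-1.1, 2.3]]
cs -19.3 [ 0.5522 -0.0505] [[0.6, -0.6], [0.8, -1.1], [0.2, 1.7], [-1.7, -0.0]]
ht -19.2 [ 0.5502 -0.0459] [[-0.0, -1.5], [1.1, 0.9], [-0.2, 1.2], [-0.8, -0.5]]
hs -19.03 [ 0.5552 -0.0474] [[-0.5, -1.2], [0.8, 0.8], [-0.0, 0.9], [-0.3, -0.6]]
```

View pics/z1.png

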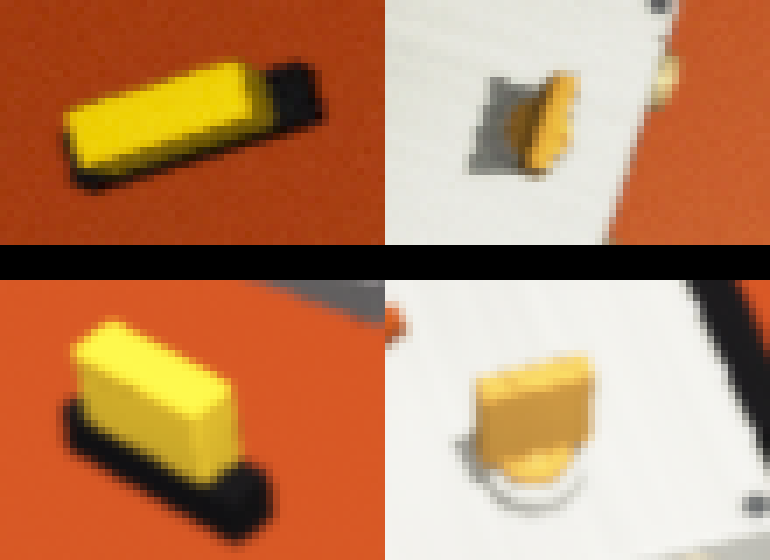

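```bash
python3 - <<'E'
from h import *
def pose(n,m,z):
    ys,xs=np.where(m);P=cast(n,np.c_[xs,ys],z)[:,:2];c=P.mean(0)
    w,v=np.linalg.eigh(np.cov(P.T));a=np.degrees(np.arctan2(v[1,1],v[0,1]))
    return c.round(4),a.round(1),np.sqrt(w*12).round(4),m.sum()
for n,roi,vt in(("top",(200,235,185,240),190),("side",(140,180,230,285),238)):
    hsv=cv2.cvtColor(cv2.imread(f"pics/{n}0.png"),cv2.COLOR_BGR2HSV).astype(int);H,S,V=hsv[...,0],hsv[...,1],hsv[...,2]
    r=np.zeros(H.shape,bool);r[roi[0]:roi[1],roi[2]:roi[3]]=1
    m=(H>20)&(H<35)&(S>120)&(V>vt)&r
    print(n,"scraper top",pose(n,m,.065))
    mb=blobs((V<45)&r,10)
    for b in mb: print(n,"black",b[1].round(1),b[2][4])
for n,roi in(("top",(212,232,372,384)),("side",(248,262,330,352))):
    hsv=cv2.cvtColor(cv2.imread(f"pics/{n}0.png"),cv2.COLOR_BGR2HSV).astype(int);H,S,V=[hsv[roi[0]:roi[1],roi[2]:roi[3],i] for i in range(3)]
    print(np.where((S>90),V,0))
E
```

```text
top scraper top (array([0.541 , 0.3209]), np.float64(106.5), array([0.0228, 0.0683]), np.int64(209))
top black [226.3 213.7] 48
side scraper top (array([0.5436, 0.3182]), np.float64(105.9), array([0.0252, 0.0715]), np.int64(142))
side black [255.6 168.7] 135
[[  0   0   0   0   0   0   0   0   0   0   0   0]
 [  0   0   0   0   0   0   0   0   0   0   0   0]
 [  0   0   0   0   0   0   0   0   0   0   0   0]
 [  0   0   0   0   0   0   0   0   0   0   0   0]
 [  0   0   0   0   0   0 154 184 223 231   0   0]
 [  0   0   0   0   0   0 143 207 228 229   0   0]
 [  0   0   0   0   0  98 155 221 231 225   0   0]
 [  0   0   0 110 100 109 181 228 235 229   0   0]
 [  0 112 122 109  91 140 212 231 234   0   0   0]
 [  0 117 123 107  99 158 226 234 230   0   0   0]
 [118 124 119 103 110 179 230 237 234   0   0   0]
 [109 118 117 101 139 209 232 235 235   0   0   0]
 [113 121 111 100 157 223 234 233 226   0   0   0]
 [  0 120 103 101 176 230 237 235 224   0   0   0]
 [  0 110 103 137 207 233 237 234 228   0   0   0]
 [  0   0  91 150 223 235 229 203   0   0   0   0]
 [  0   0  84 143 211 230
[... 782 characters left out ...]
9 250 250 248 243 240 239 232
  219 218   0   0]
 [  0   0   0 232 247 249 249 245 240 241 240 239 238 233 222 211 208 207
  204 209   0   0]
 [  0   0   0 217 241 243 239 236 229 219 212 207 207 208 206 204 203 201
  203   0   0   0]
 [  0   0   0 196 221 224 210 204 202 201 201 201 202 203 204 203 203 201
  203   0   0   0]
 [  0   0   0 181 192 201 200 199 199 199 199 200 201 201 202 203 202 199
  202   0   0   0]
 [  0   0   0 178 188 197 198 199 199 198 199 200 200 201 202 201 201 199
  202   0   0   0]
 [  0   0   0 177 187 197 197 198 198 198 198 199 199 199 200 200 200 199
  201   0   0   0]
 [  0   0   0 167 185 196 196 197 197 197 197 198 198 198 200 200 200 197
  202   0   0   0]]
```

```bash
python3 - <<'E'
from h import *
for n,a,b in(("top",(380.2,215.8),(376.6,228.2)),("side",(332.8,255),(349,252.2))):
    P=cast(n,[a,b],.099)[:,:2];d=P[1]-P[0];print(n,P.mean(0).round(4),np.degrees(np.arctan2(d[1],d[0])).round(1)%180,np.linalg.norm(d).round(4))
print(tri((378.4,222),(340.9,253.6)))
J=manip.solve_ik
# tool orientations
def R(yaw): # tool y heading yaw deg, pointing down
    y=np.radians(yaw);Y=np.array([np.cos(y),np.sin(y),0]);Z=np.array([0,0,-1.]);return np.c_[np.cross(Y,Z),Y,Z]
for yaw in(16.2,196.2):print(yaw,J([.542,.3195,.04],R(yaw)))
for yaw in(-19.1,160.9):
  for p in([.58,-.05,.1],[.44,-.03,.1]): print(yaw,J(p,R(yaw)))
for h in range(0,360,30):
    q=J([.518,-.1415,.08],R(h));print(h,None if q is None else np.round(q,0))
E
```

```text
top [ 0.5173 -0.1387] 162.1 0.0342
side [ 0.5203 -0.1424] 156.8 0.0365
[ 0.5194415  -0.14001973  0.0963955 ]
16.2 [-45.17033513  35.06754483  14.49333113 100.34603607 -11.52345114
  46.03602351  -8.96862371]
196.2 [-21.09751151  36.05749253 -19.61185738  98.52562371  15.39884703
  48.07364476 148.60554895]
-19.1 [-27.65731298  30.38254426  38.27812021 106.10630423 -23.55576319
  51.62731018   2.63181818]
-19.1 [-38.11823972  17.14338791  42.86735232 125.05059484 -16.94401326
  43.47747802  -3.18036013]
160.9 [ 46.30057247  47.10282448 -71.13248511 101.17698001  48.10605914
  68.63228612 121.75468622]
160.9 [ 53.05340996  31.25191006 -70.26330518 119.92369016  36.76738612
  54.66868142 123.34998462]
0 [-29.  34.  54. 114. -36.  51.  44.]
30 [-27.  32.  51. 114. -33.  50.  72.]
60 [-22.  30.  44. 113. -27.  48.  96.]
90 [-15.  27.  33. 113. -20.  46. 119.]
120 [-11.  26.  28. 113. -17.  45. 146.]
150 [ 53.  38. -59. 109.  39.  57. 126.]
180 [ -37.   45.   72.  114.  -51.   61. -121.]
210 [-37.  45.  72. 114. -51.  61. -91.]
240 [-32.  37.  60. 114. -40.  53. -71.]
270 [-34.  39.  63. 114. -43.  55. -38.]
300 [-32.  36.  59. 114. -40.  53. -12.]
330 [-31.  35.  57. 114. -38.  52.  16.]
```

Crops and measurements:
- **Choice:** the small yellow-and-black block at top (212,217) and side (253,160) is the scraper. The larger yellow one at (194,272) and the grey one at (183,177) are look-alikes.
- **Scraper:** about (0.542, 0.320), yaw 16°.
- **Valve body:** about (0.552, -0.047), yaw -19°.
- **Chips at top:** (343,207), (331,209) and (348,226).
- **Thumbscrew bar:** at top (378,222), heading about -20°, so its angle is about 0.76 rad.

Now I'll grasp the scraper.

```bash
cat >> h.py <<'E'
def R(yaw):
    y=np.radians(yaw);Y=np.array([np.cos(y),np.sin(y),0]);Z=np.array([0,0,-1.]);return np.c_[np.cross(Y,Z),Y,Z]
VT=np.array([.552,-.0475]);VY=-19.15
def v2w(x,y):
    a=np.radians(VY);c,s=np.cos(a),np.sin(a);return VT+np.array([c*x-s*y,s*x+c*y])/1000
def snap(tag):
    for n in("top","side"):cv2.imwrite(f"pics/{n}{tag}.png",manip.grab_frame(n)[:,:,::-1])
def st():print("t",round(manip.current_t(),2),"p",np.round(manip.current_tcp_pos(),4),"F",np.round(manip.current_ft_force(),1),"M",np.round(manip.current_torque(),2),"gap",round(manip.current_finger_gap(),4))
E
python3 - <<'E'
from h import *
for n,uv in(("top",(194,272)),):print(cast(n,uv,.05))
w=np.array([[.564,-.0510],[.5613,-.0155],[.5125,-.0627]]);a=np.radians(VY);M=np.array([[np.cos(a),np.sin(a)],[-np.sin(a),np.cos(a)]])
print("chips local",((w-VT)@M.T*1000).round(1))
manip.goto([.542,.3195,.19],R(16.2));st()
manip.servo_line([.542,.3195,.075],v=.15);st()
manip.servo_line([.542,.3195,.043],v=.08,f_stop=8);st()
snap("1")
E
python3 - <<'E'
import cv2,numpy as np
a=cv2.imread("pics/top1.png")[140:300,130:290];b=cv2.imread("pics/side1.png")[80:240,170:330]
cv2.imwrite("pics/z2.png",cv2.resize(np.hstack([a,b]),None,fx=2.5,fy=2.5,interpolation=cv2.INTER_CUBIC))
E
```

```text
[[0.39027437 0.35529543 0.05      ]]
chips local [[ 12.5   0.6]
 [ -1.7  33.3]
 [-32.3 -27.3]]
t 1.66 p [0.5408 0.3216 0.1899] F [-0.9  0.3 -0.2] M [-0.05  0.08  0.01] gap 0.0876
t 2.58 p [0.5425 0.3199 0.0758] F [ 0.3 -0.5  0.7] M [-0.03  0.03  0.02] gap 0.0879
t 3.12 p [0.5418 0.3193 0.0425] F [ 0.4 -0.6 -0.3] M [-0.06  0.03  0.01] gap 0.0879
```

View pics/z2.png

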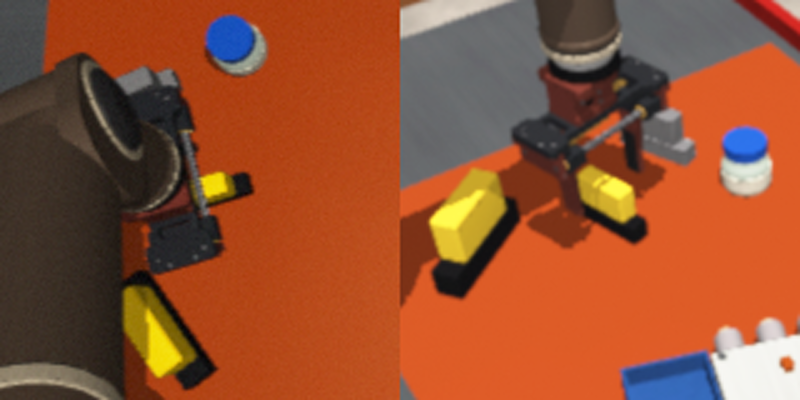

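Crop: the fingers straddle the small yellow grip (top half at about (215,185), side half at about (605,190)), clear of both look-alikes. Next I close, lift a little and check.

```bash
python3 - <<'E'
from h import *
manip.gripper_close();st()
p=manip.current_tcp_pos()
manip.servo_line([.542,.3195,.16],v=.15);st()
snap("2")
E
python3 - <<'E'
import cv2,numpy as np
a=cv2.imread("pics/top2.png")[140:300,130:290];b=cv2.imread("pics/side2.png")[80:240,170:330]
cv2.imwrite("pics/z3.png",cv2.resize(np.hstack([a,b]),None,fx=2.5,fy=2.5,interpolation=cv2.INTER_CUBIC))
E
```

```text
t 4.22 p [0.542  0.3195 0.043 ] F [ 0.3 -0.5  0.1] M [-0.03 -0.01  0.04] gap 0.0241
t 5.16 p [0.5414 0.3193 0.159 ] F [ 1.6 -0.2 -1.1] M [-0.08  0.05  0.02] gap 0.0239
```

View pics/z3.png

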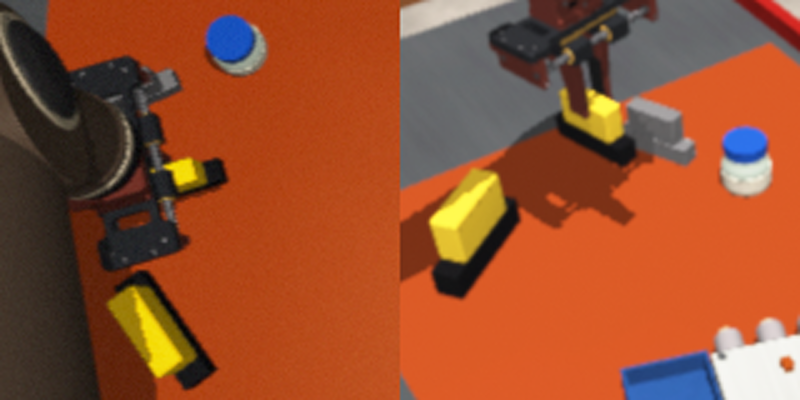

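Crop: the scraper hangs level in the fingers (side half at about (595,125), gap 24 mm). Next I take it above the valve body, behind the chips, and descend guarded.

```bash
python3 - <<'E'
from h import *
s=v2w(51,3)
manip.goto([*s,.16],R(VY));st()
manip.servo_line([*s,.105],v=.12);manip.sleep(.2);st()
hit=manip.servo_line([*s,.0893],v=.04,f_stop=6);print(hit);st()
snap("3")
E
python3 - <<'E'
import cv2,numpy as np
a=cv2.imread("pics/top3.png")[150:290,270:430];b=cv2.imread("pics/side3.png")[170:310,230:390]
cv2.imwrite("pics/z4.png",cv2.resize(np.hstack([a,b]),None,fx=2.5,fy=2.5,interpolation=cv2.INTER_CUBIC))
E
```

```text
t 6.69 p [ 0.6015 -0.0591  0.1598] F [-0.6  0.9 -1.4] M [-0.04  0.05  0.01] gap 0.0236
t 7.5 p [ 0.6018 -0.0614  0.1059] F [-0.5  0.2 -0.5] M [ 0.01  0.07 -0.02] gap 0.0236
False
t 8.04 p [ 0.601  -0.0614  0.089 ] F [-0.3 -0.3 -1.7] M [-0.08  0.07 -0.01] gap 0.0237
```

View pics/z4.png

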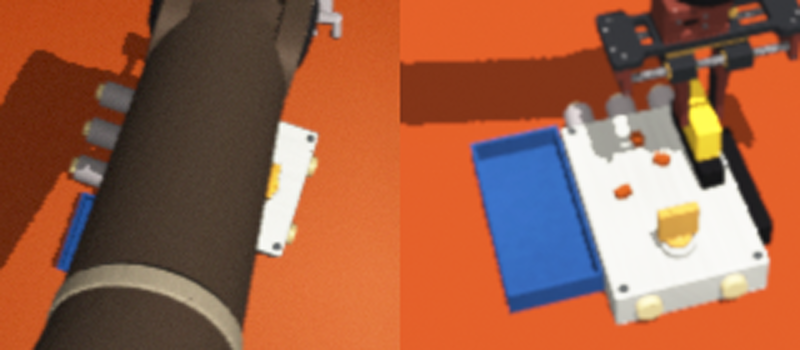

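Side view: the blade stands parallel to the body's y edge behind all three chips, which are at crop (637,138), (661,158) and (622,190). There was no contact on the way down. Pushing now.

```bash
python3 - <<'E'
from h import *
for x in(-40,-78):
    print(manip.servo_line([*v2w(x,3),.0893],v=.09,f_stop=25));st()
snap("4")
manip.servo_line([*v2w(-78,3),.14],v=.15)
snap("5")
E
python3 - <<'E'
import cv2,numpy as np
a=cv2.imread("pics/side4.png")[170:310,230:390];b=cv2.imread("pics/side5.png")[170:310,230:390]
cv2.imwrite("pics/z5.png",cv2.resize(np.hstack([a,b]),None,fx=2.5,fy=2.5,interpolation=cv2.INTER_CUBIC))
E
```

```text
False
t 9.3 p [ 0.5157 -0.0317  0.0894] F [-0.4 -0.7 -1. ] M [-0.05  0.11  0.02] gap 0.0239
False
t 9.88 p [ 0.4799 -0.019   0.0896] F [-0.5 -0.3 -0.7] M [-0.03  0.07 -0.04] gap 0.0237
```

View pics/z5.png

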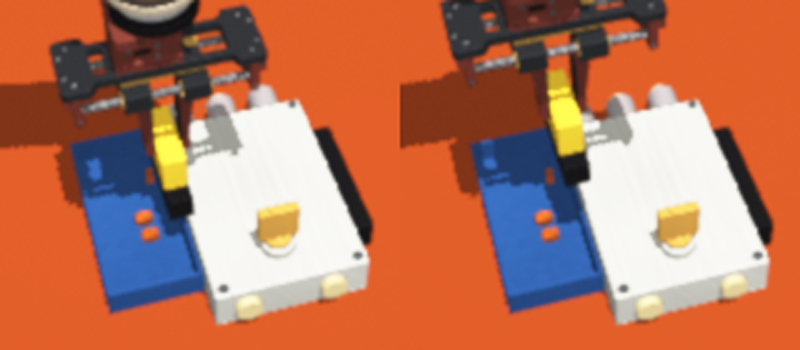

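Pictures: two chips lie on the tray floor (crop (143,217) and (150,234)) and the third looks like it is in shadow at (549,177). The body top is clear. I'll set the scraper back down where it stood.

```bash
python3 - <<'E'
from h import *
manip.goto([.542,.3195,.14],R(16.2));st()
manip.servo_line([.542,.3195,.06],v=.12);manip.sleep(.2)
print(manip.servo_line([.542,.3195,.0425],v=.03,f_stop=3));manip.sleep(.2);st()
snap("6")
E
python3 - <<'E'
import cv2,numpy as np
a=cv2.imread("pics/side6.png")[195:305,240:390];b=cv2.imread("pics/side6.png")[80:190,190:340]
cv2.imwrite("pics/z6.png",cv2.resize(np.hstack([a,b]),None,fx=2.6,fy=2.6,interpolation=cv2.INTER_CUBIC))
a=cv2.imread("pics/top6.png")[165:285,285:405]
cv2.imwrite("pics/z7.png",cv2.resize(a,None,fx=4,fy=4,interpolation=cv2.INTER_CUBIC))
E
```

```text
t 11.87 p [0.5428 0.3169 0.1401] F [ 0.8 -0.4 -1.8] M [-0.08  0.04 -0.  ] gap 0.0236
True
t 13.64 p [0.5419 0.3193 0.0428] F [1.4 0.  5.6] M [-0.07 -0.24  0.03] gap 0.0235
```

View pics/z6.png

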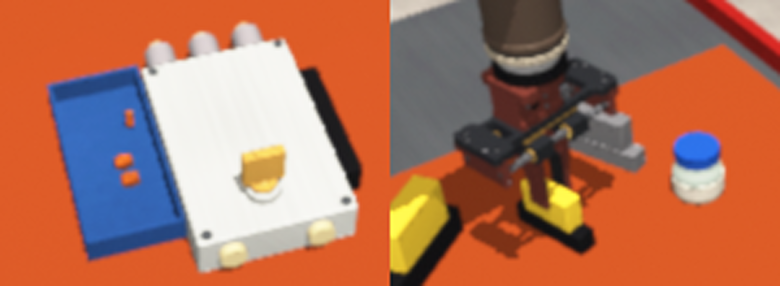

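View pics/z7.png

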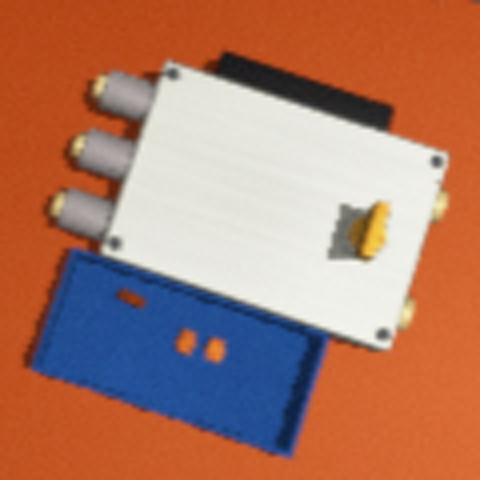

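Pictures: all three chips lie in the tray (top crop (131,298), (187,342), (215,350)) and the scraper is on the bench with light contact. I'll release, retract and move above the thumbscrew.

```bash
python3 - <<'E'
from h import *
manip.open_gripper();st()
p=manip.current_tcp_pos()
manip.servo_line([.542,.3195,.17],v=.12);st()
snap("7")
A=[.519,-.1415];h0=249.5
manip.goto([*A,.17],R(h0));st();print(np.round(manip.current_joint_positions(),1))
t=manip.current_t()
try:
    manip.servo_line([*A,.17],R(h0-6),v=.05);print("dt",manip.current_t()-t)
except Exception as e: print(repr(e))
Rr=manip.current_tcp_rot();print(np.degrees(np.arctan2(Rr[1,1],Rr[0,1]))%360);print(np.round(manip.current_joint_positions(),1))
manip.goto([*A,.17],R(h0))
q=np.array(manip.current_joint_positions());print(q.round(1))
snap("8")
E
python3 - <<'E'
import cv2,numpy as np
b=cv2.imread("pics/side7.png")[80:220,190:350];a=cv2.imread("pics/side8.png")[170:310,250:410]
cv2.imwrite("pics/z8.png",cv2.resize(np.hstack([a,b]),None,fx=2.5,fy=2.5,interpolation=cv2.INTER_CUBIC))
E
```

```text
t 14.82 p [0.5412 0.319  0.0423] F [ 0.2  0.2 -0.3] M [-0.07  0.03 -0.03] gap 0.0881
t 16.04 p [0.5415 0.3193 0.1691] F [-0.1 -0.3  0.2] M [-0.06  0.03  0.04] gap 0.0881
t 17.83 p [ 0.5195 -0.1404  0.1699] F [0.1 1.2 0.3] M [0.05 0.14 0.01] gap 0.0881
[-30.   23.9  52.7 108.9 -22.3  58.1 -77.9]
dt 0.2583999999999982
243.75313928225654
[-31.   24.4  54.4 109.  -23.2  58.4 -82.8]
[-29.9  23.8  52.7 108.9 -22.3  58.1 -78. ]
```

View pics/z8.png

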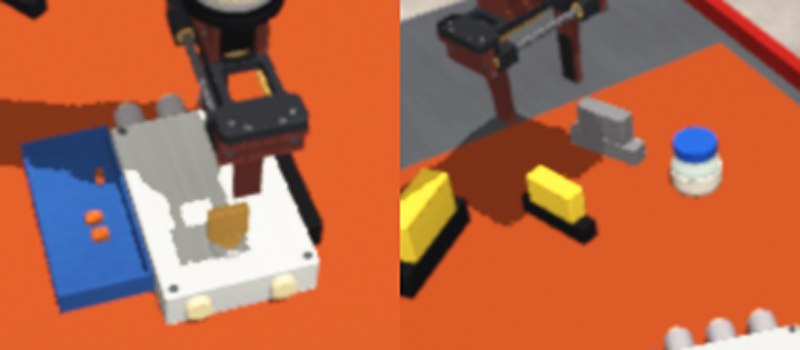

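Pictures: the scraper stands upright at side crop (558,200), and the open fingers are above the thumbscrew bar at (228,225). The chips are still in the tray. Next: descend and grip.

```bash
python3 - <<'E'
from h import *
A=[.519,-.1412];h0=249.5
for h in(204,226,272,298):
    q=manip.solve_ik([*A,.075],R(h));print(h,None if q is None else np.round(q,1))
print(manip.servo_line([*A,.12],R(h0),v=.12,f_stop=15))
print(manip.servo_line([*A,.0755],v=.08,f_stop=8));manip.sleep(.2);st()
snap("9")
manip.gripper_close();manip.sleep(.2);st()
snap("10")
Rr=manip.current_tcp_rot();print(np.degrees(np.arctan2(Rr[1,1],Rr[0,1]))%360)
E
python3 - <<'E'
import cv2,numpy as np
b=cv2.imread("pics/side9.png")[190:310,260:400];a=cv2.imread("pics/side10.png")[190:310,260:400]
cv2.imwrite("pics/z9.png",cv2.resize(np.hstack([b,a]),None,fx=2.8,fy=2.8,interpolation=cv2.INTER_CUBIC))
E
```

```text
204 [ -30.5   35.7   56.7  114.   -38.6   51.5 -109. ]
226 [-27.7  33.4  51.9 113.8 -34.7  49.6 -90.8]
272 [-20.8  29.4  41.  113.5 -26.3  46.6 -52.9]
298 [-16.3  27.7  34.6 113.2 -21.7  45.5 -31.3]
False
False
t 19.92 p [ 0.5193 -0.1413  0.0759] F [-0.   0.2 -0.5] M [ 0.03  0.14 -0.03] gap 0.088
t 21.39 p [ 0.5196 -0.14    0.0755] F [2.4 4.9 0.8] M [ 1.16 -0.36 -0.  ] gap 0.01
249.55967264367803
```

View pics/z9.png

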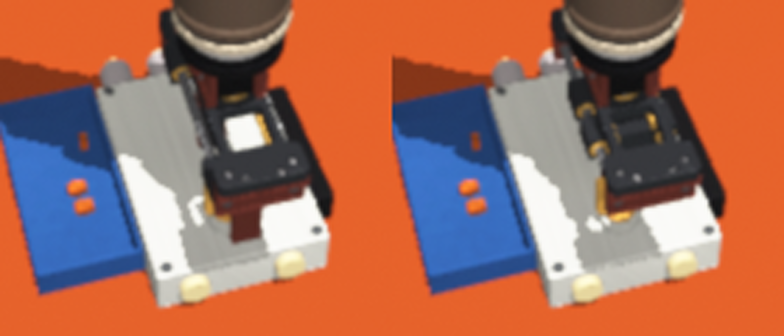

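Gripped: gap 10.0 mm, the bar's thickness. There is a 5 N side load along the jaw direction, so I'll shift about 1 mm to relieve it and then turn clockwise in steps, watching the moment.

```bash
cat >> h.py <<'E'
def rd(k=6):
    F=[];M=[]
    for _ in range(k):
        F.append(manip.current_ft_force());M.append(manip.current_torque());manip.sleep(.01)
    Rr=manip.current_tcp_rot();h=np.degrees(np.arctan2(Rr[1,1],Rr[0,1]))%360
    return np.mean(F,0).round(1),np.mean(M,0).round(2),round(h,2),round(manip.current_finger_gap(),4)
E
python3 - <<'E'
from h import *
h0=249.5
print(rd())
for A in([.5194,-.1404],):
    manip.servo_line([*A,.0755],R(h0),v=.02);manip.sleep(.1);print(A,rd())
for h in(246,242,238):
    manip.servo_line([*A,.0755],R(h),v=.05);manip.sleep(.05);print(h,*rd())
print(manip.current_t())
E
```

```text
(array([2.4, 5.3, 0.1]), array([ 1.15, -0.35,  0.04]), np.float64(249.56), 0.0096)
[0.5194, -0.1404] (array([2.1, 4.5, 0.5]), array([ 1.07, -0.22,  0.04]), np.float64(249.52), 0.0098)
246 [2.  5.3 0.9] [ 1.19 -0.25 -0.05] 246.07 0.0095
242 [2.  5.4 1.1] [ 1.27 -0.31 -0.04] 242.13 0.0096
238 [1.8 5.3 0.9] [ 1.31 -0.31 -0.04] 238.18 0.0098
22.9917
```

```bash
python3 - <<'E'
from h import *
A=[.5194,-.1404]
h=238
while h>198:
    h-=4 if h>214 else 1.5
    manip.servo_line([*A,.0755],R(h),v=.05);manip.sleep(.03);F,M,hh,g=rd(5);print(h,F,M,hh,g)
    if abs(M[2])>.3: break
print(manip.current_t())
E
```

```text
234 [2.1 5.5 0.7] [ 1.35 -0.33 -0.06] 234.17 0.0098
230 [2.2 5.9 0.7] [ 1.34 -0.36 -0.04] 230.17 0.0099
226 [2.  5.8 1.1] [ 1.4  -0.38 -0.03] 226.18 0.0099
222 [2.6 6.1 1. ] [ 1.41 -0.42 -0.03] 222.18 0.0096
218 [2.7 6.1 0.9] [ 1.42 -0.44 -0.07] 218.18 0.0101
214 [2.7 6.1 0.7] [ 1.44 -0.48 -0.06] 214.18 0.0097
212.5 [2.9 5.8 0.6] [ 1.43 -0.48 -0.06] 212.68 0.0101
211.0 [2.7 5.7 0.8] [ 1.46 -0.51 -0.05] 211.18 0.0097
209.5 [3.3 6.  0.7] [ 1.44 -0.54 -0.04] 209.68 0.0098
208.0 [3.  6.2 0.4] [ 1.44 -0.52 -0.05] 208.18 0.0099
206.5 [3.  6.2 0.1] [ 1.45 -0.53 -0.05] 206.68 0.0098
205.0 [2.8 5.7 0.7] [ 1.43 -0.51  0.31] 205.23 0.0099
26.8917
```

```bash
python3 - <<'E'
from h import *
A=[.5194,-.1404]
for h in(204.3,203.6):
    manip.servo_line([*A,.0755],R(h),v=.05);manip.sleep(.1);print(h,*rd(8))
print(manip.current_t())
E
```

```text
204.3 [3.  5.5 0.7] [ 1.4  -0.49  0.43] 204.55 0.01
203.6 [2.8 5.5 0.7] [ 1.36 -0.49  0.5 ] 203.86 0.0097
27.725
```

The moment rose from about -0.05 to +0.50 N m from a heading of about 206.3° on, so the screw is seated; vision predicted 205.9°. Now I back off 90°, still gripping.

```bash
python3 - <<'E'
from h import *
A=[.5194,-.1404]
for h in list(np.arange(209,296,6))+[296.3]:
    manip.servo_line([*A,.0755],R(h),v=.05)
    if int(h)%4==1 or h>290:print(h,*rd(4))
manip.sleep(.3);print(*rd(10));st();print(np.round(manip.current_joint_positions(),1))
snap("11")
E
python3 - <<'E'
import cv2,numpy as np
b=cv2.imread("pics/side11.png")[190:310,260:400];a=cv2.imread("pics/top11.png")[165:285,275:415]
cv2.imwrite("pics/z10.png",cv2.resize(np.hstack([b,a]),None,fx=2.8,fy=2.8,interpolation=cv2.INTER_CUBIC))
E
```

```text
209 [ 3.1  5.4 -0.1] [ 1.41 -0.54  0.07] 209.21 0.0095
221 [3.  5.5 0.3] [ 1.35 -0.46  0.03] 221.21 0.0097
233 [2.3 5.5 0.4] [ 1.33 -0.43  0.06] 233.2 0.0098
245 [1.7 5.1 0.4] [ 1.25 -0.35  0.04] 245.19 0.0094
257 [2.4 5.3 0.1] [ 1.2  -0.33  0.06] 257.19 0.0098
269 [2.3 4.8 0.1] [ 1.12 -0.33  0.04] 269.19 0.0098
281 [ 1.9  5.1 -0.2] [ 1.04 -0.3   0.05] 281.18 0.0098
293 [ 2.9  4.7 -0.3] [ 0.99 -0.43  0.04] 293.0 0.0096
296.3 [ 2.2  4.5 -0.6] [ 0.97 -0.43  0.04] 296.26 0.0096
[ 2.8  4.3 -0.4] [ 0.95 -0.46  0.04] 296.27 0.0098
t 32.52 p [ 0.5196 -0.1404  0.0755] F [ 3.2  4.  -0.7] M [ 0.96 -0.5   0.01] gap 0.0098
[-15.8  27.5  33.8 113.1 -21.1  45.4 -33.7]
```

View pics/z10.png

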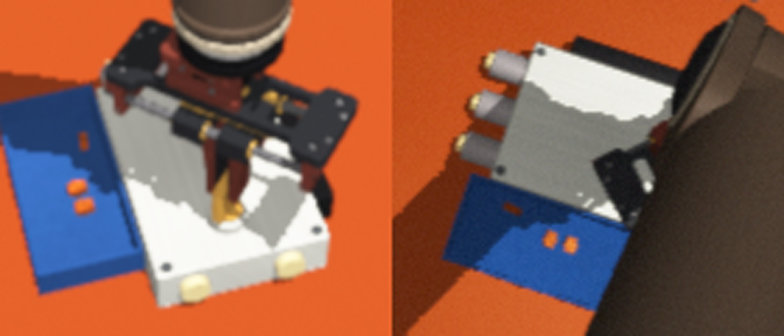

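View pics/side11.png

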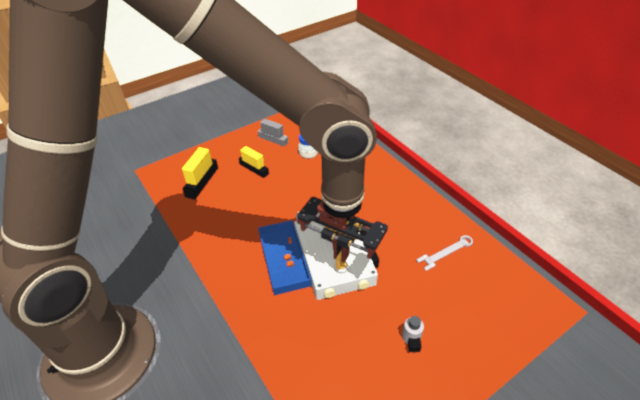

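The final picture shows the fingers on the bar, which has turned across the body. The three chips are in the tray (side (290,240), (288,256), (290,263)) and the scraper is standing at (253,160). The solenoid and wrench have not moved, and the jar is in place but partly hidden by the arm. Handing in.

```bash
python3 - <<'E'
from h import *
manip.job_done();st()
E
```

```text
the job is handed in; nothing more can be done
the job is handed in; nothing more can be done
```

I finished the job and handed it in at about 32.5 s of the 64 s. There was no verdict, so this rests on my own checks.

- **Chips:** I gripped the small yellow scraper and pushed all three chips into the blue tray in one stroke. The last pictures from both cameras show all three in the tray; in them the arm hides part of the body top, but an earlier picture showed it clear.
- **Scraper:** I set it down upright at its original spot, with about 5.6 N of contact, well clear of the valve body. It still stands there.
- **Thumbscrew:** I turned it clockwise until the moment rose from about -0.05 to 0.50 N m, at a gripper heading of about 206.3°. I then backed it off 90° to 296.3°. Vision predicted 205.9° and 295.9°, so the two agree within about 0.5°. The gripper still holds the bar, with a finger gap of 9.8 mm.
- **Bystanders:** The solenoid and wrench look unmoved. The jar was partly hidden by the arm in the last picture; nothing I did went near it.

One check was not clean: a side load of about 5 N stayed on the thumbscrew grip, and a 1 mm shift barely reduced it. I left it, since it is far below the limits.

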